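# Probe alignment check at the sampling station

## Robot

A 7-joint arm with a two-finger parallel gripper is mounted at the origin on the work surface. World frame = base frame: x ahead of the robot, y to its left, z up, the work surface at z = 0. Lengths are in m, angles in rad, forces in N, time in s.
With the tool pointing down it reaches from about 0.4 to 0.85 m from the base axis. Payload 4.5 kg.
Tool frame: the origin (TCP) lies where the fingers leave the gripper's body, on its centre line; the fingertips stand 64 mm ahead of it and the grasp point (between the pads) lies 45 mm ahead of it; z points along the fingers, y is the line along which they close (so a half turn about z gives the same grasp; the last joint's range is limited). The gripper opens to 88 mm and grips with 3 to 60 N. Pads are 18 mm wide; open, the fingers measure 123 mm over their backs; the gripper's body (75 mm by 187 mm) begins 45 mm behind the grasp point.
Start: joints at [1.228, 0.689, -0.195, 1.565, 0.157, 0.902, -0.215], TCP at [0.23, -0.581, 0.303] pointing down, gripper open.
Joint ranges: [-3.01, 3.01], [-0.46, 2.08], [-1.47, 1.51], [0.13, 2.56], [-1, 4.14], [0.04, 2.09], [-2.66, 2.66]. Speed limits (rad/s): [2.57, 2.57, 3.14, 3.14, 3.14, 3.14, 3.14].

## Interface

Orientations are given as a unit quaternion [x, y, z, w].
In Python, from plant import r gives the robot as it stands.
- The arm moves only by the tool play_rows, never from a script. Its arguments are lists of equal length, an entry for each row: "translation": the shift along the tool's x, y, z in m, a list of three; "delta_rot": the turn, a rotation vector about the tool's x, y, z in degrees, a list of three; "grip": the opening, from -1 (shut) to 1 (fully open). In form: {"translation": [[x, y, z], ...], "delta_rot": [[rx, ry, rz], ...], "grip": [grip, ...]}. A call has 1 to 20 rows; each row shifts and turns the commanded pose from where the row before left it, along the tool's axes as they then stand; what a row does not reach is not made up. A row lasts 1/8 s, in which the tool goes at most 62.5 mm and 10.7 degrees, less where a joint would pass 70% of its speed; a pose out of reach is approached as far as the arm can. A call with a gripper value outside its range is refused whole. The fingers move at their own pace and stop on an object; "squeeze" is the grip in N (left out, the last holds). Time passes only in rows, so rows that do not move let the fingers close. It gives the time, the measured TCP pose, the force, the opening and the grip force at its end, in the units of the state.
- r.get_state(): the state, without advancing time (a new reading comes with each control period).
- r.snapshot(name): name is "scene" or "side" or "wrist"; returns the picture (420x560x3 uint8, blue, green, red); there is no depth.
- r.get_calibration(name): a dict with "intrinsics" (3x3 intrinsics, pixels), "eye" and "rotation" of the camera in the world. Camera axes: x right, y up, looking along -z (the intrinsics and any distortion apply to the point x, -y, -z); pixel columns grow to the right and rows downward; lengths in m; the calibration is good to about 2 mm. A picture is of the moment at which its call begins: read the wrist's pose just before it. get_calibration takes no time and is no camera call; for the wrist camera it gives the pose at the moment of the call.
- r.finish_job(): hands the job in; it is judged then, once.
Trained networks look in the newest picture that a camera, given by its name, has taken for a name from the list of things; names that differ only in an ending like _2 or _b are one class to them, and where a whole thing is asked for, a point or a joint stands for the part that bears it (a point fixed in the world has none). Each returns a list of dicts, best first, with "confidence" (0 to 1); they miss things now and then, are a little off and sometimes report something else, mostly with a low value. They report only what shows in the picture. A call takes as long as a camera call. They do not tell look-alikes from the thing itself.
- r.look_for(camera, target): "point" ([x, y, z] in m, in world coordinates, good to about 4 mm: the middle of the surface that is visible of it).
- r.silhouettes(camera, target): "pixels" (420x560 bool, what is visible of it).
The state is a dict: "clock": time; "q": joint angles; "qd": joint speeds; "joint_torque": joint torques, N m; "tool_pos": TCP position; "eef_rot": TCP orientation; "contact_force": force on the tool from outside, world axes, zero at the start; "moment": the same for the moment, N m; "opening": opening from 0.0 (shut) to 1.0 (fully open); "finger_force": force on a finger pad.
Only numpy, scipy, OpenCV 4.12 (cv2) and the standard library are available. Lean on these libraries where they do the work, as an engineer would, in place of code of your own. Each camera call takes 0.05 s, during which the arm holds its last target. There are 200 camera calls.

## Task

Slide the shutter on top of the sampling station fully open, then lift the square-headed check rod out of the tool rack and lower it through the station's guide hole without ever touching the station with it, until its tip hangs about halfway down the cup below. Finish while still holding the rod there, upright, still and centred in the hole; do not let go. Leave the other tools and everything else on the bench where they are.

Things in the scene. Friction and masses are not known exactly. Their poses are not given: they have to be found in the camera images.
- check_rod: metal check rod hanging upright in one of the rack's three holes; origin at the centre of its tip, z up along it. Shaft 10 mm in diameter from 0 to 110 mm, flange 30 mm in diameter from 110 to 114 mm (rests on the rack's top), square head 18 x 18 mm from 114 to 164 mm, faces across its x and y. About 0.12 kg. Grip the head from above, closing along the rack's x (neighbours stand along its y)
- rack: fixed white rack, 80 (x) x 230 (y) x 130 mm high, origin at the centre of its underside; its top plate, 60 mm wide and 8 mm thick, has three 16 mm through holes at y = -75, 0 and 75 mm in its frame. Tools hang by their flanges on the top plate, 130 mm above the bench; the check rod's head is turned at most about 10 degrees from the rack's axes
- station: fixed white sampling station, 90 (x) x 130 (y) mm, origin at the centre of its underside. An aluminium guide plate 80 x 130 mm, 20 mm thick, lies on posts at both y ends, top face 105 mm above the bench; the guide hole, 20 mm in diameter, goes straight down through it at x = 0, y = -22 mm in the station's frame. Right below it stands a round cup
- guide (a point): centre of the guide hole's mouth, at the guide plate's top face (105 mm above the bench); axes as the station's
- cup_rim (a point): centre of the cup's rim, straight below the guide hole, 55 mm above the bench (30 mm below the guide plate's underside). Cup of 30 mm inner and 36 mm outer diameter, inner floor 43 mm below the rim
- shutter (a joint): travel of the black shutter along the station's +y, in m: 0 = right over the guide hole, 0.045 = fully open (end stop). It starts nearly closed, slides with about 1.5 N of friction and stays where it is left
- shutter_tab (a point): middle of the shutter's upright tab, 124 mm above the bench, axes as the station's: tab 26 (x) x 10 (y) x 24 mm, its top 134 mm above the bench, in the middle of a flat plate 44 x 40 x 5 mm lying on the guide plate. Pinch it across its y from above, or push it
- round_tool: another tool in the rack, to be left: thin shaft, flange, round head 24 mm in diameter and 26 mm high above the flange (top 160 mm above the bench); origin 110 mm below the underside of its flange
- tee_tool: another tool in the rack, to be left: flange and T-handle, 44 mm crossbar, top 24 mm above the flange (158 mm above the bench); origin 110 mm below the underside of its flange
- strip_jar: bystander: white jar with black cap, 42 mm in diameter, 100 mm high, origin under its centre
- reagent: bystander: amber bottle, 48 mm in diameter, 110 mm high, origin under its centre
- pad: bystander: white paper pad 70 x 90 x 14 mm, origin under its centre
- timer: bystander: small white timer 50 x 70 x 22 mm, origin under its centre
- specimen: bystander: white specimen pot with yellow lid, 52 mm in diameter, 60 mm high, origin under its centre
- tip_box: bystander: blue pipette-tip box with clear lid 70 x 90 x 60 mm, origin under its centre
There are look-alikes about, which are no part of the job. Leave any orange or yellow look-alike of the station alone.

How it is judged:
By the outcome, as a careful person would: the job done as asked, in the order asked, and still so for the second after the job is handed in, while the arm keeps its last pose, push and grip.
It also fails if it takes over 58 s, if anything falls off the work surface, if the arm or the gripper's body presses on something with over 40 N, if the wrist force passes 120 N, or if a joint passes its speed limit or range.

## Working session

There is one attempt and no reset: what is moved stays moved. The work goes in short steps, Python scripts to look and compute and a tool call to move; the robot and the scene stay as the last step left them, time stands still between calls to the robot, and variables do not carry over. Pictures are saved under pics/ and viewed, at most 10 in all, crops included, and the job is handed in when it is done.

Besides the shell and the picture viewer there is one more tool, called after "Call:" as a command line: name --argument value ..., lists and objects as JSON in quotes. play_rows: Moves the arm, as the interface text tells. Its arguments: {"type":"object","properties":{"translation":{"type":"array","items":{"type":"array","items":{"type":"number"}}},"delta_rot":{"type":"array","items":{"type":"array","items":{"type":"number"}}},"grip":{"type":"array","items":{"type":"number"}},"squeeze":{"type":"number"}},"required":["translation","delta_rot","grip"]}

```bash
mkdir -p pics; ls; cat > h.py <<'E'
import numpy as np, cv2
from scipy.spatial.transform import Rotation as R
from plant import r
def proj(cal,P):
    c=(np.atleast_2d(P)-cal["eye"])@np.array(cal["rotation"]); c=c*[1,-1,-1]
    u=c@np.array(cal["intrinsics"]).T; return u[:,:2]/u[:,2:]
def ray(cal,uv,z):
    d=np.linalg.inv(cal["intrinsics"])@[uv[0],uv[1],1]; d=np.array(cal["rotation"])@(d*[1,-1,-1])
    e=np.array(cal["eye"]); return e+d*(z-e[2])/d[2]
E
python3 - <<'E'
from h import *
print({k:np.round(v,3).tolist() if not isinstance(v,str) else v for k,v in r.get_state().items()})
ims=[]
for c in ["scene","side"]:
    cal=r.get_calibration(c); print(c,{k:np.round(v,3).tolist() for k,v in cal.items() if not isinstance(v,str)})
    im=r.snapshot(c); cv2.imwrite(f"pics/{c}0.png",im)
    for t in ["check_rod","rack","station","shutter_tab","round_tool","tee_tool","strip_jar","reagent","pad","timer","specimen","tip_box"]:
        print(c,t,[(np.round(d["point"],3).tolist(),round(d["confidence"],2),proj(cal,d["point"])[0].astype(int).tolist()) for d in r.look_for(c,t)][:4])
E
```

```text
pics
{'clock': 0.0, 'q': [1.228, 0.69, -0.194, 1.566, 0.157, 0.903, -0.215], 'qd': [0.001, 0.001, -0.002, 0.001, -0.001, 0.001, -0.001], 'joint_torque': [0.0, -52.755, -1.267, -15.342, -0.053, 0.006, 0.0], 'tool_pos': [0.23, -0.581, 0.302], 'eef_rot': [0.982, 0.187, -0.0, -0.001], 'contact_force': [0.16, 0.003, 0.119], 'moment': [-0.001, -0.001, -0.002], 'finger_force': 0.0, 'opening': 1.001}
scene {'intrinsics': [[456.039, 0.0, 280.171], [0.0, 456.039, 219.546], [0.0, 0.0, 1.0]], 'eye': [1.431, -0.224, 0.833], 'rotation': [0.366, 0.26, 0.535, 0.716]}
scene check_rod []Traceback (most recent call last):
  File "<stdin>", line 8, in <module>
  File "h.py", line 5, in proj
    c=(np.atleast_2d(P)-cal["eye"])@np.array(cal["rotation"]); c=c*[1,-1,-1]
      ~~~~~~~~~~~~~~~~~~~~~~~~~~~~~^~~~~~~~~~~~~~~~~~~~~~~~~~
ValueError: matmul: Input operand 1 has a mismatch in its core dimension 0, with gufunc signature (n?,k),(k,m?)->(n?,m?) (size 4 is different from 3)
```

```bash
python3 -c "
import cv2,numpy as np
a=cv2.imread('pics/scene0.png');cv2.imwrite('pics/s0.png',cv2.resize(a,(784,588)))"
```

```text
(no output)
```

View pics/scene0.png

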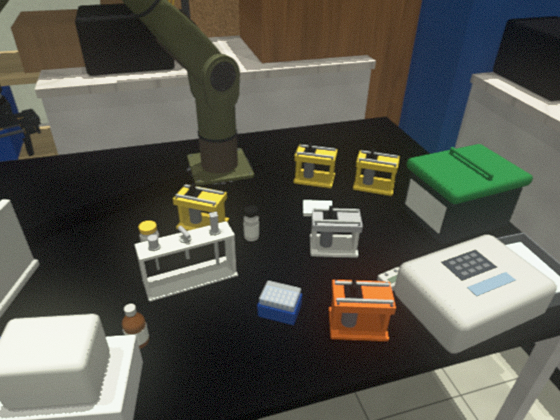

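The scene picture shows the white/grey station at about (335,232), with yellow look-alikes at (200,205), (316,165) and (377,171) and an orange one at (361,308). The rack is at (187,260). The camera rotation is a quaternion, so I'll fix the helper.

```bash
python3 - <<'E'
s=open('h.py').read()
s=s.replace('np.array(cal["rotation"])','rm(cal)').replace('def proj','def rm(cal):\n    a=np.array(cal["rotation"]); return a if a.shape==(3,3) else R.from_quat(a).as_matrix()\ndef proj')
open('h.py','w').write(s)
E
python3 - <<'E'
from h import *
for c in ["scene","side"]:
    cal=r.get_calibration(c); print(c,{k:np.round(v,3).tolist() for k,v in cal.items() if not isinstance(v,str)})
    im=r.snapshot(c); cv2.imwrite(f"pics/{c}1.png",im)
    for t in ["check_rod","rack","station","shutter_tab","round_tool","tee_tool","specimen","strip_jar","tip_box"]:
        print(t,[(np.round(d["point"],3).tolist(),round(d["confidence"],2),proj(cal,d["point"])[0].astype(int).tolist()) for d in r.look_for(c,t)][:6])
E
```

```text
scene {'intrinsics': [[456.039, 0.0, 280.171], [0.0, 456.039, 219.546], [0.0, 0.0, 1.0]], 'eye': [1.431, -0.224, 0.833], 'rotation': [0.366, 0.26, 0.535, 0.716]}
check_rod [([0.541, -0.111, 0.143], 0.78, [212, 229])]
rack [([0.554, -0.185, 0.012], 0.64, [188, 276])]
station [([0.179, 0.291, 0.067], 0.84, [313, 163]), ([0.27, 0.47, 0.07], 0.84, [373, 169]), ([0.824, 0.165, 0.093], 0.78, [362, 302]), ([0.538, 0.216, 0.083], 0.62, [333, 225]), ([0.335, -0.125, 0.094], 0.58, [196, 200])]
shutter_tab [([0.165, 0.283, 0.109], 0.66, [310, 151]), ([0.53, 0.202, 0.11], 0.59, [328, 216]), ([0.256, 0.464, 0.11], 0.54, [371, 156]), ([0.805, 0.15, 0.108], 0.53, [353, 292])]
round_tool [([0.564, -0.257, 0.148], 0.71, [152, 243])]
tee_tool [([0.546, -0.184, 0.132], 0.62, [183, 238]), ([0.73, 0.004, 0.056], 0.58, [279, 298])]
specimen [([0.38, -0.272, 0.056], 0.73, [146, 228]), ([0.53, 0.21, 0.111], 0.38, [331, 216])]
strip_jar [([0.438, 0.01, 0.062], 0.62, [251, 223])]
tip_box [([0.732, 0.006, 0.054], 0.82, [280, 299]), ([0.73, -0.316, 0.07], 0.36, [135, 324])]
side {'intrinsics': [[483.923, 0.0, 2
[... 373 characters left out ...]
.254, 0.488, 0.106], 0.87, [226, 333]), ([0.787, 0.176, 0.07], 0.8, [195, 197]), ([0.513, 0.232, 0.091], 0.73, [235, 238]), ([0.16, 0.312, 0.1], 0.66, [303, 315])]
shutter_tab [([0.25, 0.47, 0.108], 0.58, [233, 329]), ([0.152, 0.289, 0.117], 0.56, [312, 308])]
round_tool [([0.55, -0.245, 0.144], 0.57, [328, 159])]
tee_tool [([0.54, -0.178, 0.146], 0.63, [318, 167])]
specimen [([0.702, -0.313, 0.065], 0.59, [308, 155]), ([0.412, 0.023, 0.066], 0.54, [305, 228]), ([0.342, 0.252, 0.017], 0.51, [270, 288]), ([0.355, -0.263, 0.063], 0.45, [372, 199]), ([0.541, -0.179, 0.145], 0.18, [317, 167])]
strip_jar [([0.41, 0.021, 0.064], 0.92, [306, 229])]
tip_box [([0.697, 0.02, 0.045], 0.96, [246, 195])]
```

View pics/side1.png

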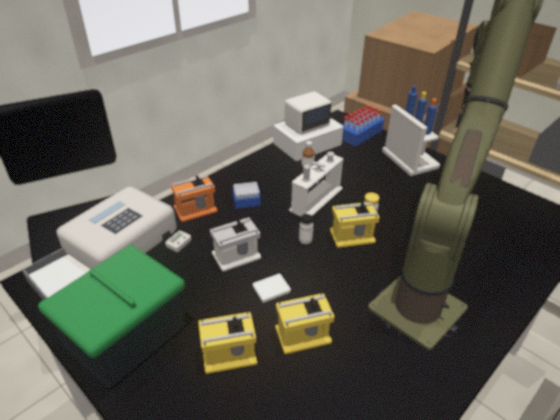

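```bash
python3 - <<'E'
import cv2,numpy as np
a=cv2.imread('pics/scene1.png');b=cv2.imread('pics/side1.png')
z=lambda i,x,y:cv2.resize(i[y:y+75,x:x+100],(400,300),interpolation=cv2.INTER_CUBIC)
cv2.imwrite('pics/crop1.png',np.vstack([np.hstack([z(a,290,190),z(a,135,205)]),np.hstack([z(b,190,205),z(b,275,140)])]))
from h import *
cal=r.get_calibration("wrist");s=r.get_state()
T=R.from_quat(s["eef_rot"]).as_matrix()
print("wrist cam in tool", T.T@(np.array(cal["eye"])-s["tool_pos"]), T.T@rm(cal), cal["intrinsics"]); print(T)
E
```

```text
wrist cam in tool [ 0.07451804 -0.00079851 -0.08179662] [[-1.64326546e-04  9.56562009e-01  2.91528895e-01]
 [ 9.99999491e-01  4.47356794e-04 -9.04191854e-04]
 [-9.95333008e-04  2.91528598e-01 -9.56561596e-01]] [[364.13274668   0.         271.4336274 ]
 [  0.         364.13274668 209.06491301]
 [  0.           0.           1.        ]]
[[ 9.29847033e-01  3.67946320e-01  2.54165575e-05]
 [ 3.67946320e-01 -9.29847033e-01 -2.67778778e-05]
 [ 1.37806890e-05  3.42512591e-05 -9.99999999e-01]]
```

View pics/crop1.png

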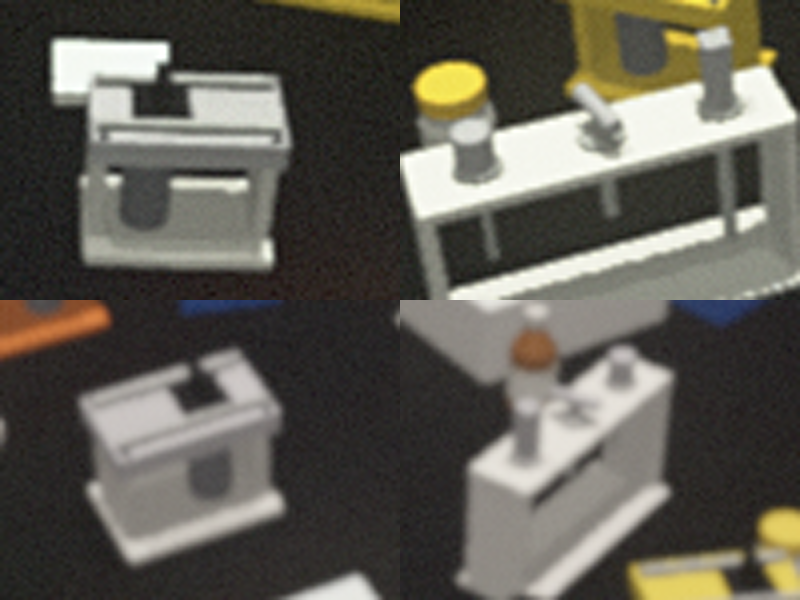

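The crop shows the white station (top left at about (185,170), bottom left at about (185,450)). Its shutter and cup sit toward the world -y end, so the station's +y is roughly world +y. The square-headed rod is at the rack's +y end, at (715,75) in the top right crop. The candidates were the white station at (335,232), the yellow ones at (200,205), (316,165) and (377,171), and the orange one at (361,308). Only the white one fits the description. Next I'll plan the move to look from close by.

```bash
cat >> h.py <<'E'
def pose():
    s=r.get_state(); T=R.from_quat(s["eef_rot"]).as_matrix(); return np.array(s["tool_pos"]),T
def plan(tgt,yaw,n,p=None,T=None):
    import json
    if p is None: p,T=pose()
    y0=np.degrees(np.arctan2(T[1,0],T[0,0])); dy=(yaw-y0+180)%360-180; dz=round(-dy/n,1)
    tr=[]
    for i in range(n):
        d=(np.array(tgt)-p)/(n-i); t=np.round(T.T@d,3); tr.append(t.tolist()); p=p+T@t; T=T@R.from_rotvec([0,0,dz],degrees=True).as_matrix()
    print(json.dumps({"translation":tr,"delta_rot":[[0,0,dz]]*n})); return p,T
E
python3 - <<'E'
from h import *
p,T=pose()
plan([0.545,-0.12,0.34],96.5,14)
E
```

```text
{"translation": [[0.033, -0.022, -0.003], [0.035, -0.019, -0.003], [0.037, -0.016, -0.003], [0.038, -0.012, -0.003], [0.039, -0.009, -0.003], [0.04, -0.005, -0.002], [0.04, -0.001, -0.003], [0.04, 0.003, -0.002], [0.039, 0.006, -0.003], [0.039, 0.01, -0.002], [0.037, 0.013, -0.003], [0.036, 0.017, -0.002], [0.034, 0.02, -0.003], [0.032, 0.024, -0.002]], "delta_rot": [[0, 0, -5.4], [0, 0, -5.4], [0, 0, -5.4], [0, 0, -5.4], [0, 0, -5.4], [0, 0, -5.4], [0, 0, -5.4], [0, 0, -5.4], [0, 0, -5.4], [0, 0, -5.4], [0, 0, -5.4], [0, 0, -5.4], [0, 0, -5.4], [0, 0, -5.4]]}
```

Call:
play_rows --translation '[[0.033,-0.022,-0.003],[0.035,-0.019,-0.003],[0.037,-0.016,-0.003],[0.038,-0.012,-0.003],[0.039,-0.009,-0.003],[0.04,-0.005,-0.002],[0.04,-0.001,-0.003],[0.04,0.003,-0.002],[0.039,0.006,-0.003],[0.039,0.01,-0.002],[0.037,0.013,-0.003],[0.036,0.017,-0.002],[0.034,0.02,-0.003],[0.032,0.024,-0.002],[0,0,0],[0,0,0]]' --delta_rot '[[0,0,-5.4],[0,0,-5.4],[0,0,-5.4],[0,0,-5.4],[0,0,-5.4],[0,0,-5.4],[0,0,-5.4],[0,0,-5.4],[0,0,-5.4],[0,0,-5.4],[0,0,-5.4],[0,0,-5.4],[0,0,-5.4],[0,0,-5.4],[0,0,0],[0,0,0]]' --grip '[1,1,1,1,1,1,1,1,1,1,1,1,1,1,1,1]'

```text
clock: 3.15
tool_pos: [0.5446, -0.1212, 0.3395]
eef_rot: [0.662, 0.75, -0.001, -0.0]
contact_force: [-0.5, -1.0, -0.5]
opening: 0.999
finger_force: 0.0
```

```bash
python3 - <<'E'
from h import *
p,T=pose(); print(p,T,r.get_state()["q"])
cal=r.get_calibration("wrist"); im=r.snapshot("wrist"); cv2.imwrite("pics/w1.png",im)
for t in ["check_rod","round_tool","tee_tool","rack"]:
    print(t,[(np.round(d["point"],3).tolist(),round(d["confidence"],2),proj(cal,d["point"])[0].astype(int).tolist()) for d in r.look_for("wrist",t)][:3])
    m=[d for d in r.silhouettes("wrist",t)][:1]
    for d in m: c=cv2.minAreaRect(np.argwhere(d["pixels"])[:,::-1].astype(np.float32)); print(c,d["confidence"])
plan([0.51,0.19,0.34],96.5,8)
E
```

```text
[ 0.54459333 -0.12124864  0.33948005] [[-1.23690663e-01  9.92320273e-01 -1.04664715e-03]
 [ 9.92320376e-01  1.23689534e-01 -1.08176141e-03]
 [-9.43994474e-04 -1.17241308e-03 -9.99998867e-01]] [ 0.46846964  0.5965261  -0.55557915  1.71360788  0.37681706  0.94080222
 -0.11135711]
check_rod [([0.538, -0.105, 0.183], 0.95, [267, 188])]
((261.0, 183.0), (44.0, 36.0), 90.0) 0.64
round_tool [([0.553, -0.242, 0.135], 0.63, [265, 323])]
((264.0, 325.0), (26.0, 8.0), 0.0) 0.65
tee_tool [([0.543, -0.177, 0.157], 0.63, [262, 269])]
((259.5888366699219, 262.9511413574219), (33.75795364379883, 54.64778137207031), 77.125) 0.89
rack [([0.537, -0.145, 0.132], 0.59, [260, 220])]
((261.0, 243.5), (251.0, 76.0), 90.0) 0.97
{"translation": [[0.039, 0.0, -0.0], [0.039, 0.001, -0.0], [0.039, 0.0, -0.0], [0.039, 0.0, -0.0], [0.039, 0.0, -0.0], [0.039, 0.0, -0.0], [0.039, 0.001, -0.0], [0.04, 0.0, -0.0]], "delta_rot": [[0, 0, 0.1], [0, 0, 0.1], [0, 0, 0.1], [0, 0, 0.1], [0, 0, 0.1], [0, 0, 0.1], [0, 0, 0.1], [0, 0, 0.1]]}
```

View pics/w1.png

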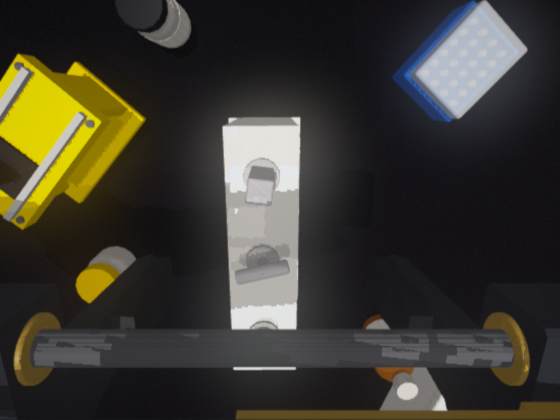

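The wrist picture shows the rod's square top at about (261,191), the tee at (261,270), the round tool under the finger bar, and the rack plate running vertically. I'll measure the head and rack yaw from these pixels, then move on to the station.

```bash
python3 - <<'E'
from h import *
cal=r.get_calibration("wrist"); im=cv2.imread("pics/w1.png")
g=cv2.cvtColor(im,cv2.COLOR_BGR2GRAY)
np.save("cal_w1.npy",cal,allow_pickle=True)
for row in range(160,214,4): print(row,g[row,238:288:2].tolist())
# rack edges
for a in ([(224,130),(230,320)],[(299,130),(297,320)]):
    P=[ray(cal,x,0.13) for x in a]; d=P[0]-P[1]; print(P,np.degrees(np.arctan2(d[1],d[0])))
print(ray(cal,(261,191),0.184))
E
```

```text
160 [226, 226, 227, 226, 227, 227, 219, 200, 187, 187, 196, 198, 196, 195, 189, 177, 204, 223, 227, 227, 227, 227, 227, 227, 226]
164 [226, 226, 227, 228, 222, 181, 197, 198, 198, 199, 200, 199, 199, 200, 199, 199, 197, 195, 179, 222, 227, 227, 228, 228, 227]
168 [231, 231, 231, 226, 204, 203, 190, 126, 126, 126, 126, 125, 126, 128, 130, 132, 135, 147, 192, 189, 210, 231, 231, 231, 231]
172 [230, 230, 228, 203, 205, 203, 137, 125, 126, 125, 126, 125, 125, 126, 126, 127, 126, 125, 141, 191, 204, 227, 231, 231, 231]
176 [229, 230, 225, 205, 205, 170, 126, 125, 125, 126, 124, 125, 126, 126, 126, 126, 126, 124, 134, 168, 207, 226, 231, 231, 231]
180 [229, 229, 228, 202, 199, 179, 194, 193, 186, 184, 182, 176, 170, 163, 159, 152, 146, 133, 136, 197, 201, 227, 230, 230, 230]
184 [229, 229, 230, 226, 198, 184, 193, 193, 196, 198, 193, 193, 195, 194, 195, 196, 197, 184, 147, 196, 210, 230, 230, 230, 230]
188 [229, 229, 230, 229, 196, 188, 193, 194, 192, 192, 194, 197, 194, 191, 194, 192, 192, 171, 152, 216, 230, 230, 230, 230, 229]
192 [171, 171, 175, 177, 165, 193, 192, 192, 192, 193, 191, 
[... 287 characters left out ...]
9, 170, 171, 171, 170, 170, 170, 170, 169]
204 [170, 169, 170, 169, 168, 160, 163, 158, 157, 146, 149, 145, 147, 148, 146, 143, 139, 168, 170, 170, 170, 170, 170, 169, 169]
208 [180, 182, 182, 182, 182, 182, 182, 182, 182, 177, 182, 183, 183, 181, 170, 170, 169, 169, 170, 169, 169, 169, 169, 169, 169]
212 [182, 181, 182, 182, 183, 182, 182, 182, 182, 182, 183, 183, 182, 180, 169, 169, 169, 169, 169, 169, 169, 169, 169, 169, 168]
[array([ 0.50065211, -0.07416529,  0.13      ]), array([ 0.52103099, -0.24499134,  0.13      ])] 96.80301160228399
[array([ 0.55907117, -0.06684646,  0.13      ]), array([ 0.582419  , -0.23732042,  0.13      ])] 97.79861447406087
[ 0.53504963 -0.10581566  0.184     ]
```

Call:
play_rows --translation '[[0.039,0,0],[0.039,0,0],[0.039,0,0],[0.039,0,0],[0.039,0,0],[0.039,0,0],[0.039,0,0],[0.039,0,0],[0,0,0],[0,0,0]]' --delta_rot '[[0,0,0],[0,0,0],[0,0,0],[0,0,0],[0,0,0],[0,0,0],[0,0,0],[0,0,0],[0,0,0],[0,0,0]]' --grip '[-1,-1,-1,-1,-1,-1,-1,-1,-1,-1]' --squeeze 10

```text
clock: 4.85
tool_pos: [0.5062, 0.1883, 0.3395]
eef_rot: [0.662, 0.75, -0.001, 0.0]
contact_force: [0.3, -0.8, -0.7]
opening: 0.003
finger_force: 0.0
```

```bash
python3 - <<'E'
from h import *
p,T=pose(); print(p,T)
cal=r.get_calibration("wrist"); im=r.snapshot("wrist"); cv2.imwrite("pics/w2.png",im); np.save("cal_w2.npy",cal,allow_pickle=True)
for t in ["station","shutter_tab","shutter","guide"]:
    print(t,[(np.round(d["point"],3).tolist(),round(d["confidence"],2),proj(cal,d["point"])[0].astype(int).tolist()) for d in r.look_for("wrist",t)][:3])
E
```

```text
[0.50620142 0.18829095 0.33951302] [[-1.24564517e-01  9.92211499e-01 -1.48150061e-04]
 [ 9.92210627e-01  1.24564206e-01 -1.35270521e-03]
 [-1.32371547e-03 -3.15495137e-04 -9.99999074e-01]]
station [([0.522, 0.231, 0.105], 0.96, [297, 140]), ([0.778, 0.162, 0.013], 0.85, [498, 217]), ([0.218, 0.306, 0.011], 0.79, [5, 17])]
shutter_tab [([0.784, 0.142, 0.107], 0.69, [555, 269]), ([0.518, 0.21, 0.108], 0.66, [289, 164]), ([0.347, 0.242, 0.016], 0.56, [130, 100])]
shutter [([0.519, 0.206, 0.108], 0.87, [290, 169]), ([0.52, 0.231, 0.109], 0.55, [295, 141]), ([0.782, 0.14, 0.11], 0.52, [555, 272])]
guide [([0.521, 0.229, 0.108], 0.88, [296, 142]), ([0.215, 0.309, 0.011], 0.77, [1, 14]), ([0.334, -0.063, 0.107], 0.76, [83, 394])]
```

View pics/w2.png

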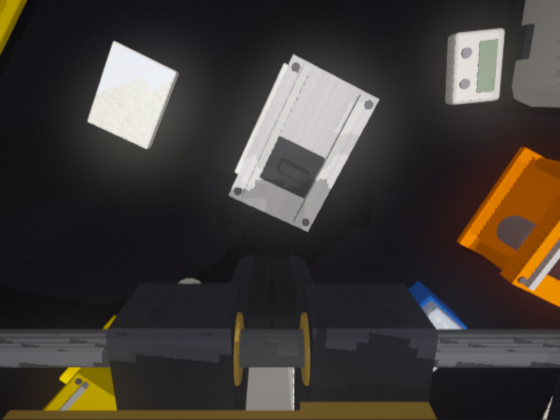

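The picture shows the white station with guide plate corners at about (293,55), (379,100), (307,231) and (230,195). The shutter plate is around (292,167), near the lower-left end, and its tab is at (291,172). The orange look-alike is at the right and the timer at the top right.

```bash
cat >> h.py <<'E'
def edgefit(im,cal,x0,half,z,band=8):
    """refine rectangle pose (x,y,yaw) by sampling gradient across its edges"""
    from scipy.optimize import minimize
    g=cv2.GaussianBlur(cv2.cvtColor(im,cv2.COLOR_BGR2GRAY),(0,0),1.2).astype(np.float32)
    G=cv2.magnitude(cv2.Sobel(g,5,1,0),cv2.Sobel(g,5,0,1)); G=np.minimum(G,200)
    t=np.linspace(-.85,.85,40); hx,hy=half
    E=np.vstack([np.c_[t*hx,0*t+hy],np.c_[t*hx,0*t-hy],np.c_[0*t+hx,t*hy],np.c_[0*t-hx,t*hy]])
    def f(v):
        c,s=np.cos(v[2]),np.sin(v[2]); P=np.c_[E@np.array([[c,s],[-s,c]])+v[:2],np.full(len(E),z)]
        uv=proj(cal,P).astype(np.float32); return -cv2.remap(G,uv[:,:1],uv[:,1:],cv2.INTER_LINEAR).mean()
    best=min((minimize(f,np.array(x0)+[a,b,c],method="Nelder-Mead",options=dict(initial_simplex=np.array(x0)+[a,b,c]+np.vstack([np.zeros(3),np.diag([.003,.003,.04])]))) for a in(-.003,0,.003) for b in(-.003,0,.003) for c in(-.05,0,.05)),key=lambda o:o.fun)
    return best.x,best.fun
E
python3 - <<'E'
from h import *
cal=np.load("cal_w2.npy",allow_pickle=True).item(); im=cv2.imread("pics/w2.png")
C=np.array([ray(cal,u,0.105) for u in [(293,55),(379,100),(307,231),(230,195)]]); print(C)
print([np.linalg.norm(C[i]-C[i-1]) for i in range(4)]); m=C.mean(0)
d=C[0]-C[3]+C[1]-C[2]; yaw=np.arctan2(d[1],d[0]); print(m,np.degrees(yaw))
v,f=edgefit(im,cal,[m[0],m[1],yaw-np.pi/2],(.04,.065),.105); print("station",v,np.degrees(v[2])+90,f)
S=np.array([ray(cal,u,0.11) for u in [(282,137),(325,155),(300,197),(260,178)]]); print([np.linalg.norm(S[i]-S[i-1]) for i in range(4)])
ey=np.array([-np.sin(v[2]),np.cos(v[2])]); ex=np.array([np.cos(v[2]),np.sin(v[2])])
s=S.mean(0)[:2]; print("shutter",s,"station y",(s-v[:2])@ey,"x",(s-v[:2])@ex); print("guide",v[:2]-.022*ey,"ey",ey)
# rod
cal=np.load("cal_w1.npy",allow_pickle=True).item(); im=cv2.imread("pics/w1.png")
v,f=edgefit(im,cal,[.535,-.1058,0],(.009,.009),.184); print("rod",v,np.degrees(v[2]),f)
E
```

```text
[[0.50893511 0.29790172 0.105     ]
 [0.58483283 0.27248186 0.105     ]
 [0.54314316 0.15018899 0.105     ]
 [0.46928419 0.17566536 0.105     ]]
[np.float64(0.1285065190793589), np.float64(0.08004145025626812), np.float64(0.1292036216329774), np.float64(0.07812933258325248)]
[0.52654882 0.22405948 0.105     ] 71.60072721804941
station [ 0.5260199   0.22416764 -0.32300877] 71.49296068231004 -165.4989776611328
[np.float64(0.039961544131972324), np.float64(0.039899802280862824), np.float64(0.04247854411707122), np.float64(0.039195204437240186)]
shutter [0.52031254 0.20843348] station y -0.01673209581995832 x -0.0004178441536267429
guide [0.51903663 0.20330537] ey [0.31742116 0.94828466]
rod [ 0.53499219 -0.09808823  0.05089338] 2.915976055945534 -84.750244140625
```

```bash
python3 - <<'E'
from h import *
a=plan([0.5117,0.1815,0.26],71.5,4)
plan([0.5117,0.1815,0.182],71.5,4,*a)
E
```

```text
{"translation": [[-0.002, 0.001, 0.02], [-0.002, 0.001, 0.02], [-0.001, 0.002, 0.02], [-0.001, 0.001, 0.02]], "delta_rot": [[0, 0, 6.4], [0, 0, 6.4], [0, 0, 6.4], [0, 0, 6.4]]}
{"translation": [[-0.0, 0.0, 0.019], [-0.0, 0.0, 0.02], [-0.0, 0.0, 0.019], [-0.0, 0.0, 0.02]], "delta_rot": [[0, 0, -0.0], [0, 0, -0.0], [0, 0, -0.0], [0, 0, -0.0]]}
```

Call:
play_rows --translation '[[-0.002,0.001,0.02],[-0.002,0.001,0.02],[-0.001,0.002,0.02],[-0.001,0.001,0.02],[0,0,0.02],[0,0,0.02],[0,0,0.02],[0,0,0.018],[0,0,0],[0.01,0,0],[0.01,0,0],[0.01,0,0],[0.006,0,0],[0,0,0]]' --delta_rot '[[0,0,6.4],[0,0,6.4],[0,0,6.4],[0,0,6.4],[0,0,0],[0,0,0],[0,0,0],[0,0,0],[0,0,0],[0,0,0],[0,0,0],[0,0,0],[0,0,0],[0,0,0]]' --grip '[-1,-1,-1,-1,-1,-1,-1,-1,-1,-1,-1,-1,-1,-1]'

```text
clock: 6.85
tool_pos: [0.5225, 0.2183, 0.1819]
eef_rot: [0.811, 0.585, 0.001, -0.0]
contact_force: [0.2, 0.6, -0.4]
opening: 0.009
finger_force: 0.0
```

```bash
python3 - <<'E'
from h import *
p,T=pose(); print(p,(p[:2]-[.52602,.22417])@[.3174,.9483],(p[:2]-[.52602,.22417])@[.9483,-.3174],r.get_state()["contact_force"])
E
```

```text
[0.52249838 0.21833632 0.18187011] -0.00664983888915269 -0.0014879403802475837 [ 0.24233325  0.64129763 -0.40376145]
```

Call:
play_rows --translation '[[0.005,0,0],[0.005,0,0],[0.004,0,0],[0.002,0,0],[0,0,0]]' --delta_rot '[[0,0,0],[0,0,0],[0,0,0],[0,0,0],[0,0,0]]' --grip '[-1,-1,-1,-1,-1]'

```text
clock: 7.48
tool_pos: [0.5272, 0.2321, 0.1816]
eef_rot: [0.811, 0.585, -0.0, 0.0]
contact_force: [-0.7, -2.5, 1.2]
opening: 0.006
finger_force: 1.1
```

Call:
play_rows --translation '[[0.002,0,0],[0,0,0]]' --delta_rot '[[0,0,0],[0,0,0]]' --grip '[-1,-1]'

```text
clock: 7.72
tool_pos: [0.5273, 0.2324, 0.1816]
eef_rot: [0.811, 0.585, -0.002, 0.001]
contact_force: [-3.3, -5.0, 4.6]
opening: 0.005
finger_force: 2.9
```

Call:
play_rows --translation '[[0.002,0,0],[0.001,0,0],[0,0,0]]' --delta_rot '[[0,0,0],[0,0,0],[0,0,0]]' --grip '[-1,-1,-1]'

```text
clock: 8.1
tool_pos: [0.5275, 0.2328, 0.1815]
eef_rot: [0.812, 0.584, -0.004, 0.002]
contact_force: [-4.7, -9.4, 8.7]
opening: 0.006
finger_force: 5.3
```

Call:
play_rows --translation '[[-0.015,0,0],[-0.02,0,-0.01],[-0.02,0,-0.03],[0,0,-0.04],[0,0,-0.04],[0,0,0],[0,0,0]]' --delta_rot '[[0,0,0],[0,0,0],[0,0,0],[0,0,0],[0,0,0],[0,0,0],[0,0,0]]' --grip '[-1,-1,-1,-1,-1,-1,-1]'

```text
clock: 8.98
tool_pos: [0.5114, 0.1842, 0.3016]
eef_rot: [0.811, 0.585, -0.0, 0.0]
contact_force: [0.0, 0.3, -0.4]
opening: 0.007
finger_force: 0.0
```

```bash
python3 - <<'E'
from h import *
p,T=pose(); print(p)
cal=r.get_calibration("wrist"); im=r.snapshot("wrist"); cv2.imwrite("pics/w3.png",im); np.save("cal_w3.npy",cal,allow_pickle=True)
v,f=edgefit(im,cal,[.526,.2242,-.323],(.04,.065),.105); print("station",v,f)
ey=np.array([-np.sin(v[2]),np.cos(v[2])]);gd=v[:2]-.022*ey; print("guide",gd,proj(cal,[*gd,.105]),"open tab",proj(cal,[*(v[:2]+.023*ey),.134]))
E
```

```text
[0.5113619  0.18421932 0.30162416]
station [ 0.5261128   0.22427534 -0.32216233] -200.0
guide [0.51914719 0.20340718] [[274.36954962 171.61179175]] open tab [[274.93081442 113.1386273 ]]
```

View pics/w3.png

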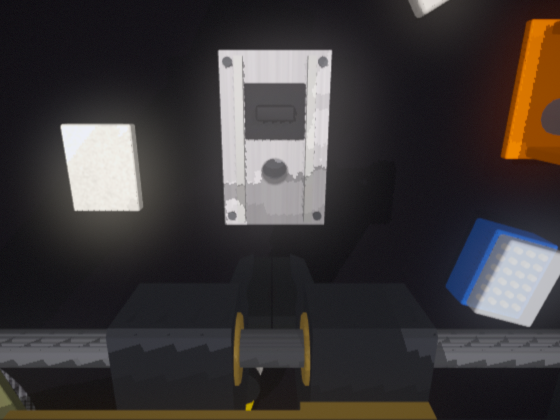

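Hole visible at (274.5,171), just where the model puts it (274.4,171.6). The shutter plate spans rows 83–139 and the tab is at (275,113), matching the fully open prediction. Next is the rod.

```bash
python3 - <<'E'
from h import *
plan([0.535,-0.115,0.305],90,8)
E
```

```text
{"translation": [[-0.035, 0.015, -0.0], [-0.035, 0.013, -0.001], [-0.036, 0.012, -0.0], [-0.036, 0.01, -0.001], [-0.036, 0.009, -0.0], [-0.037, 0.008, -0.001], [-0.037, 0.006, -0.0], [-0.037, 0.004, -0.001]], "delta_rot": [[0, 0, -2.3], [0, 0, -2.3], [0, 0, -2.3], [0, 0, -2.3], [0, 0, -2.3], [0, 0, -2.3], [0, 0, -2.3], [0, 0, -2.3]]}
```

Call:
play_rows --translation '[[-0.035,0.015,0],[-0.035,0.013,-0.001],[-0.036,0.012,0],[-0.036,0.01,-0.001],[-0.036,0.009,0],[-0.037,0.008,-0.001],[-0.037,0.006,0],[-0.037,0.004,-0.001],[0,0,0],[0,0,0]]' --delta_rot '[[0,0,-2.3],[0,0,-2.3],[0,0,-2.3],[0,0,-2.3],[0,0,-2.3],[0,0,-2.3],[0,0,-2.3],[0,0,-2.3],[0,0,0],[0,0,0]]' --grip '[0.6,0.6,0.6,0.6,0.6,0.6,0.6,0.6,0.6,0.6]'

```text
clock: 10.28
tool_pos: [0.5349, -0.1136, 0.3049]
eef_rot: [0.707, 0.707, -0.0, -0.001]
contact_force: [0.6, 0.1, 0.4]
opening: 0.801
finger_force: 0.0
```

```bash
python3 - <<'E'
from h import *
p,T=pose(); print(p,np.degrees(np.arctan2(T[1,0],T[0,0])))
cal=r.get_calibration("wrist"); im=r.snapshot("wrist"); np.save("cal_w4.npy",cal,allow_pickle=True);cv2.imwrite("pics/w4.png",im)
print(proj(cal,[.535,-.1058,.184]))
for v0 in ([.535,-.1058,0],[.535,-.1058,-.12],[.535,-.1058,.1]):
    v,f=edgefit(im,cal,v0,(.009,.009),.184); print("rod",v,np.degrees(v[2])+90,f)
u=proj(cal,[.535,-.1058,.184])[0].astype(int)
z=cv2.resize(im[u[1]-45:u[1]+45,u[0]-60:u[0]+60],(480,360),interpolation=cv2.INTER_CUBIC); cv2.imwrite("pics/w4c.png",z); print(u)
E
```

```text
[ 0.5349337  -0.11362451  0.30485647] 90.02327652863454
[[273.62638419 219.13462236]]
rod [ 0.5331693  -0.09603229  0.00157691] 90.09035023174235 -71.0498275756836
rod [ 0.53320701 -0.09604038  0.00335818] 90.19240952228009 -70.95296478271484
rod [ 0.5331693  -0.09603229  0.00157691] 90.09035023174235 -71.0498275756836
[273 219]
```

View pics/w4c.png

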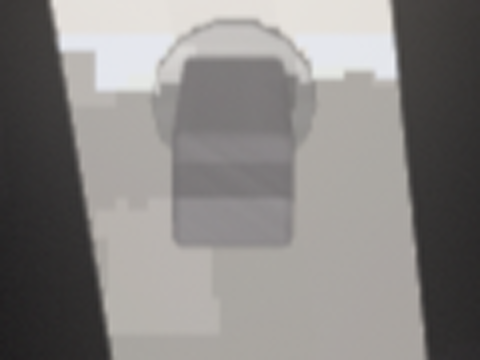

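The crop shows the head's top face with corners at about (174,131), (294,133), (293,244) and (173,245), the flange ring behind it, and edges almost square to the image.

```bash
python3 - <<'E'
from h import *
cal=np.load("cal_w4.npy",allow_pickle=True).item()
C=np.array([ray(cal,(213+x/4-.4,174+y/4-.4),.184) for x,y in [(174,131),(294,133),(294,244),(173,245)]]); print(C, C.mean(0),[np.linalg.norm(C[i]-C[i-1]) for i in range(4)])
c=C.mean(0)
F=[ray(cal,(213+x/4-.4,174+y/4-.4),.134) for x,y in [(152,95),(316,95),(234,18)]]; print("flange",F)
plan([c[0],c[1],0.217],90,4)
E
```

```text
[[ 0.52480719 -0.09797918  0.184     ]
 [ 0.54223062 -0.09827332  0.184     ]
 [ 0.54243679 -0.11549118  0.184     ]
 [ 0.52444582 -0.11566047  0.184     ]] [ 0.53348011 -0.10685104  0.184     ] [np.float64(0.017684984937116545), np.float64(0.01742591990340258), np.float64(0.01721909519255792), np.float64(0.017991768383920595)]
flange [array([ 0.51869936, -0.10605772,  0.134     ]), array([ 0.54815697, -0.10604356,  0.134     ]), array([ 0.5334293, -0.0919578,  0.134    ])]
{"translation": [[0.002, -0.0, 0.022], [0.001, -0.001, 0.022], [0.002, -0.0, 0.022], [0.001, -0.001, 0.022]], "delta_rot": [[0, 0, 0.0], [0, 0, 0.0], [0, 0, 0.0], [0, 0, 0.0]]}
```

Call:
play_rows --translation '[[0.002,-0.001,0.025],[0.002,0,0.025],[0.002,0,0.025],[0.001,0,0.016],[0,0,0.01],[0,0,0],[0,0,0],[0,0,0],[0,0,0],[0,0,0],[0,0,0]]' --delta_rot '[[0,0,0],[0,0,0],[0,0,0],[0,0,0],[0,0,0],[0,0,0],[0,0,0],[0,0,0],[0,0,0],[0,0,0],[0,0,0]]' --grip '[0.6,0.6,0.6,0.6,0.6,0.6,-1,-1,-1,-1,-1]' --squeeze 30

```text
clock: 11.7
tool_pos: [0.5344, -0.1075, 0.2048]
eef_rot: [0.707, 0.707, 0.0, 0.0]
contact_force: [0.1, 0.1, 1.2]
opening: 0.256
finger_force: 0.0
```

Call:
play_rows --translation '[[0,0,0],[0,0,0],[0,0,0],[0,0,0]]' --delta_rot '[[0,0,0],[0,0,0],[0,0,0],[0,0,0]]' --grip '[-1,-1,-1,-1]'

```text
clock: 12.2
tool_pos: [0.5344, -0.1075, 0.2047]
eef_rot: [0.707, 0.707, -0.0, 0.0]
contact_force: [-0.4, -0.6, 1.5]
opening: 0.202
finger_force: 30.0
```

```bash
python3 - <<'E'
from h import *
s=r.get_state(); print(s["tool_pos"],s["opening"],s["finger_force"],s["contact_force"],s["moment"])
E
```

```text
[ 0.53439841 -0.107529    0.20473673] 0.2015110292280791 29.997145291417837 [-0.39604772 -0.63384884  1.51383801] [-0.08045172 -0.02871896  0.00853006]
```

Call:
play_rows --translation '[[0,0,-0.005],[0,0,-0.015],[0,0,-0.025],[0,0,-0.03],[0,0,-0.03],[0,0,-0.025],[0,0,-0.015],[0,0,-0.005],[0,0,0],[0,0,0]]' --delta_rot '[[0,0,0],[0,0,0],[0,0,0],[0,0,0],[0,0,0],[0,0,0],[0,0,0],[0,0,0],[0,0,0],[0,0,0]]' --grip '[-1,-1,-1,-1,-1,-1,-1,-1,-1,-1]'

```text
clock: 13.45
tool_pos: [0.5339, -0.1076, 0.3538]
eef_rot: [0.707, 0.707, -0.001, -0.001]
contact_force: [0.1, 0.0, -2.2]
opening: 0.203
finger_force: 30.0
```

```bash
python3 - <<'E'
from h import *
s=r.get_state(); print(s["tool_pos"],s["opening"],s["finger_force"],s["contact_force"],s["moment"])
# bring guide: rod centre (tool x +0.0008) over guide, lined up with station yaw; TCP z kept
plan([0.5191,0.2026,0.355],90,9)
E
```

```text
[ 0.5339297  -0.10758036  0.35382974] 0.20277915877657557 29.996968782506883 [ 0.1072125   0.04314658 -2.24631595] [-0.01863787 -0.10208597 -0.02003944]
{"translation": [[0.034, -0.002, -0.0], [0.035, -0.002, -0.0], [0.034, -0.002, -0.0], [0.035, -0.001, -0.0], [0.034, -0.002, -0.0], [0.035, -0.001, -0.0], [0.034, -0.002, -0.0], [0.035, -0.001, -0.001], [0.034, -0.002, -0.0]], "delta_rot": [[0, 0, -0.0], [0, 0, -0.0], [0, 0, -0.0], [0, 0, -0.0], [0, 0, -0.0], [0, 0, -0.0], [0, 0, -0.0], [0, 0, -0.0], [0, 0, -0.0]]}
```

Call:
play_rows --translation '[[0.015,-0.001,0],[0.03,-0.002,0],[0.04,-0.002,0],[0.045,-0.002,0],[0.045,-0.002,0],[0.045,-0.002,0],[0.04,-0.002,0],[0.03,-0.002,0],[0.015,0,0],[0.005,0,0],[0,0,0],[0,0,0]]' --delta_rot '[[0,0,0],[0,0,0],[0,0,0],[0,0,0],[0,0,0],[0,0,0],[0,0,0],[0,0,0],[0,0,0],[0,0,0],[0,0,0],[0,0,0]]' --grip '[-1,-1,-1,-1,-1,-1,-1,-1,-1,-1,-1,-1]'

```text
clock: 14.95
tool_pos: [0.5197, 0.201, 0.3546]
eef_rot: [0.708, 0.706, -0.0, 0.0]
contact_force: [-0.2, -0.3, -1.5]
opening: 0.2
finger_force: 30.0
```

```bash
python3 - <<'E'
from h import *
p,T=pose(); s=r.get_state(); print(p,s["eef_rot"],s["opening"],s["finger_force"])
out=[]
for c in ["scene","side","wrist"]:
    cal=r.get_calibration(c); im=r.snapshot(c); cv2.imwrite(f"pics/{c}5.png",im); np.save(f"cal_{c}5.npy",cal,allow_pickle=True)
    ax=p+T@[0.0008,0,0]
    print(c,"pred tip/flange",proj(cal,[[ax[0],ax[1],p[2]-.185],[ax[0],ax[1],p[2]-.075],[.5191,.2034,.105]]).round(1).tolist())
    print([(np.round(d["point"],3).tolist(),round(d["confidence"],2)) for d in r.look_for(c,"check_rod")][:3])
    u=proj(cal,[ax[0],ax[1],.15])[0].astype(int); print(u)
    h=36; w=48
    u=np.clip(u,[w,h],[560-w,420-h]); out.append(cv2.resize(im[u[1]-h:u[1]+h,u[0]-w:u[0]+w],(400,300),interpolation=cv2.INTER_CUBIC))
out.append(cv2.resize(im,(400,300)))
cv2.imwrite("pics/c5.png",np.vstack([np.hstack(out[:2]),np.hstack(out[2:])]))
E
```

```text
[0.51974977 0.20099261 0.35456502] [ 7.07919026e-01  7.06293355e-01 -4.52887008e-04  3.79735558e-04] 0.19972516020357803 29.996981439180672
scene pred tip/flange [[328.9, 196.4], [332.5, 159.5], [327.4, 216.0]]
[([0.526, 0.194, 0.255], 0.74), ([0.699, 0.302, 0.024], 0.59)]
[328 202]
side pred tip/flange [[240.3, 213.1], [238.7, 183.0], [240.9, 229.7]]
[([0.519, 0.207, 0.265], 0.75)]
[240 218]
wrist pred tip/flange [[272.9, 201.6], [274.0, 265.2], [271.9, 181.0]]
[([0.523, 0.21, 0.313], 0.79)]
[272 195]
```

View pics/c5.png

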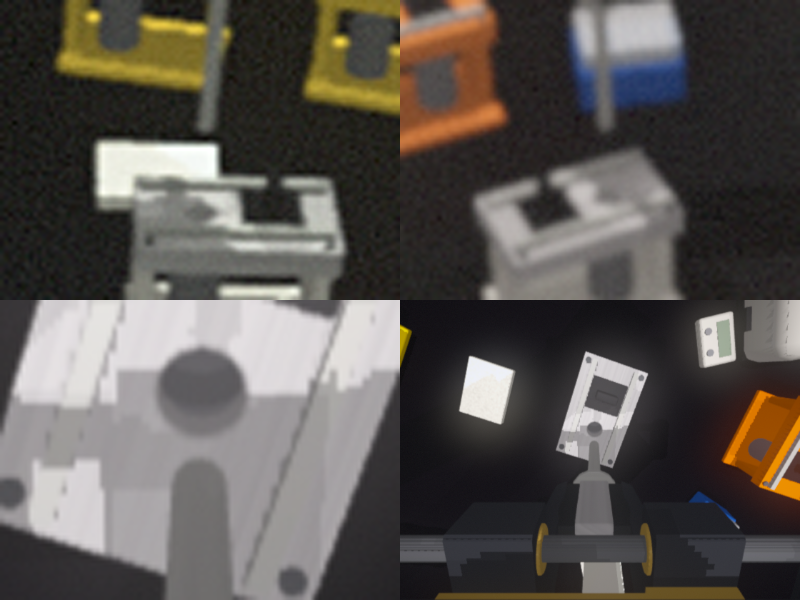

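The picture shows the rod upright in all views. In the wrist view the hole mouth is at about (272,181) as predicted, and the tip is at about (272,204) against a predicted (273,202), so it is 1–2 mm off towards -y. I'll correct this, lower to just above the plate, and look again.

Call:
play_rows --translation '[[0.001,0,0.01],[0.0015,0,0.014],[0,0,0.012],[0,0,0.006],[0,0,0],[0,0,0]]' --delta_rot '[[0,0,0],[0,0,0],[0,0,0],[0,0,0],[0,0,0],[0,0,0]]' --grip '[-1,-1,-1,-1,-1,-1]'

```text
clock: 16.0
tool_pos: [0.5197, 0.2052, 0.313]
eef_rot: [0.707, 0.707, 0.0, 0.0]
contact_force: [-0.2, 0.3, -1.4]
opening: 0.199
finger_force: 30.0
```

```bash
python3 - <<'E'
from h import *
p,T=pose(); s=r.get_state(); print(p,s["eef_rot"])
ax=p+T@[0.0008,0,0]; zt=p[2]-.185
out=[]
for c in ["scene","side","wrist"]:
    cal=r.get_calibration(c); im=r.snapshot(c); cv2.imwrite(f"pics/{c}6.png",im); np.save(f"cal_{c}6.npy",cal,allow_pickle=True)
    P=proj(cal,[[ax[0],ax[1],zt],[.5191,.2034,.105]]); print(c,P.round(1).tolist())
    h,w=(24,32); u=P[0].astype(int); o=u-[w,h]; print(o)
    out.append(cv2.resize(im[o[1]:o[1]+2*h,o[0]:o[0]+2*w],(400,300),interpolation=cv2.INTER_CUBIC))
    # overlay hole model circle and tip model circle
    if c=="wrist":
        t=np.linspace(0,2*np.pi,60); z=out[-1].copy()
        for ctr,rad in(((.5191,.2034,.105),.01),((ax[0],ax[1],zt),.005)):
            q=(proj(cal,np.c_[ctr[0]+rad*np.cos(t),ctr[1]+rad*np.sin(t),0*t+ctr[2]])-o+.5)*6.25
            cv2.polylines(z,[q.astype(np.int32)],True,(0,0,255),1)
        out.append(z)
cv2.imwrite("pics/c6.png",np.vstack([np.hstack(out[:2]),np.hstack(out[2:])]))
E
```

```text
[0.51965861 0.20515969 0.31300531] [7.07158301e-01 7.07055153e-01 3.62904312e-04 1.30428694e-04]
scene [[329.0, 209.1], [327.4, 216.0]]
[297 185]
side [[239.8, 224.3], [240.9, 229.7]]
[207 200]
wrist [[272.5, 200.8], [271.7, 196.2]]
[240 176]
```

View pics/c6.png

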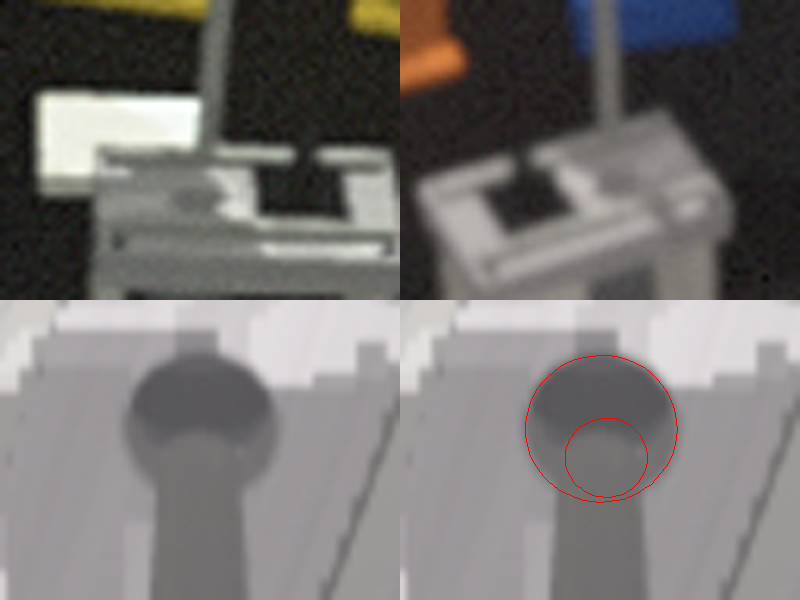

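The tip sits over the hole. The model's hole circle matches the picture, and the tip is within about 1.5 mm of centre, slightly to +y. I'll move it 1.5 mm towards -y, settle and read the pose.

Call:
play_rows --translation '[[-0.0015,0,0],[0,0,0],[0,0,0],[0,0,0]]' --delta_rot '[[0,0,0],[0,0,0],[0,0,0],[0,0,0]]' --grip '[-1,-1,-1,-1]'

```text
clock: 16.65
tool_pos: [0.5194, 0.2035, 0.3127]
eef_rot: [0.707, 0.707, -0.0, 0.0]
contact_force: [-0.8, -0.0, -2.0]
opening: 0.202
finger_force: 30.0
```

```bash
python3 - <<'E'
from h import *
for i in range(3):
    r.snapshot("wrist"); print(pose()[0])
E
```

```text
[0.51941971 0.20349856 0.31269573]
[0.51943766 0.20348286 0.31269281]
[0.51943584 0.203523   0.31269637]
```

Call:
play_rows --translation '[[0,0,0.004],[0,0,0.006],[0,0,0.008],[0,0,0.008],[0,0,0.008],[0,0,0.006],[0,0,0.002],[0,0,0],[0,0,0]]' --delta_rot '[[0,0,0],[0,0,0],[0,0,0],[0,0,0],[0,0,0],[0,0,0],[0,0,0],[0,0,0],[0,0,0]]' --grip '[-1,-1,-1,-1,-1,-1,-1,-1,-1]'

```text
clock: 17.92
tool_pos: [0.5196, 0.2036, 0.2709]
eef_rot: [0.707, 0.707, 0.0, 0.0]
contact_force: [-0.3, 0.8, -1.0]
opening: 0.204
finger_force: 30.0
```

```bash
python3 - <<'E'
from h import *
p,T=pose(); s=r.get_state(); print(p,s["eef_rot"],s["contact_force"],s["moment"],s["finger_force"])
out=[]
for c in ["scene","side","wrist"]:
    cal=r.get_calibration(c); im=r.snapshot(c)
    P=proj(cal,[[.5191,.2034,.105],[.5191,.2034,.15]])
    h,w=(30,40); u=P[0].astype(int); o=u-[w,h]; print(c,o,((P-o+.5)*5).round(0).tolist())
    z=cv2.resize(im[o[1]:o[1]+2*h,o[0]:o[0]+2*w],(400,300),interpolation=cv2.INTER_CUBIC); out.append(z)
    if c=="wrist":
        z=z.copy();t=np.linspace(0,2*np.pi,60)
        for ctr,rad in(((.5191,.2034,.105),.01),((.5191,.2034,.105),.005)):
            q=(proj(cal,np.c_[ctr[0]+rad*np.cos(t),ctr[1]+rad*np.sin(t),0*t+ctr[2]])-o+.5)*5
            cv2.polylines(z,[q.astype(np.int32)],True,(0,0,255),1)
        out.append(z)
cv2.imwrite("pics/c7.png",np.vstack([np.hstack(out[:2]),np.hstack(out[2:])]))
E
```

```text
[0.51959194 0.20359912 0.27094058] [7.07165555e-01 7.07047939e-01 2.75271826e-04 1.18543234e-04] [-0.26212358  0.77782335 -1.00528674] [ 0.00450927 -0.07414646  0.03282289] 29.99708231538534
scene [287 186] [[204.0, 153.0], [211.0, 84.0]]
side [200 199] [[207.0, 156.0], [204.0, 100.0]]
wrist [232 179] [[203.0, 154.0], [204.0, 265.0]]
```

View pics/c7.png

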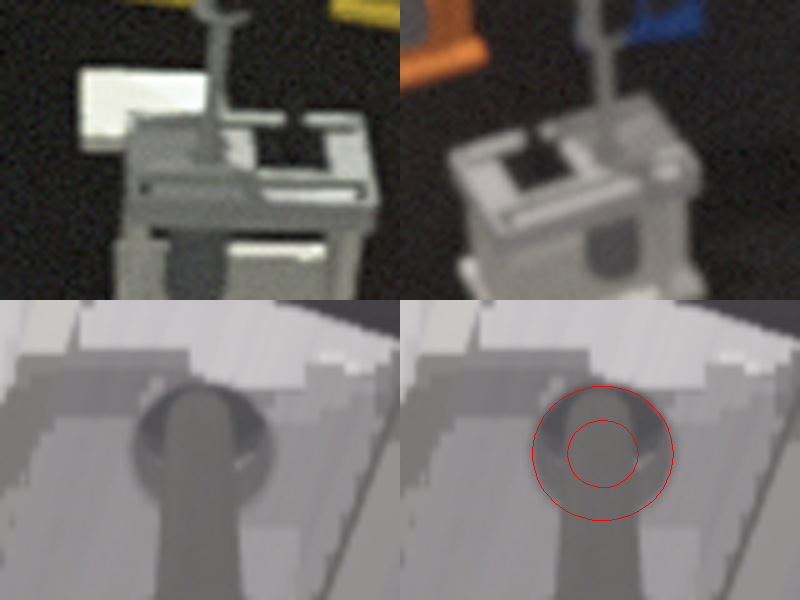

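The rod is inside the hole, centred in x (shaft at about 601, hole at 603 in the crop), and the forces are quiet. I'll check the y position from the tip's top edge (crop row 88).

```bash
python3 - <<'E'
from h import *
cal=r.get_calibration("wrist"); p,T=pose(); print(p)
print("y of tip front edge -.005:",ray(cal,(272,179+88/5-.5),p[2]-.1847)[:2]-[0,.005])
E
```

```text
[0.51956923 0.20352465 0.2709406 ]
y of tip front edge -.005: [0.51906045 0.20312018]
```

Call:
play_rows --translation '[[0,0,0.004],[0,0,0.007],[0,0,0.008],[0,0,0.008],[0,0,0.008],[0,0,0.008],[0,0,0.006],[0,0,0.003],[0,0,0.001],[0,0,0],[0,0,0],[0,0,0],[0,0,0],[0,0,0],[0,0,0]]' --delta_rot '[[0,0,0],[0,0,0],[0,0,0],[0,0,0],[0,0,0],[0,0,0],[0,0,0],[0,0,0],[0,0,0],[0,0,0],[0,0,0],[0,0,0],[0,0,0],[0,0,0],[0,0,0]]' --grip '[-1,-1,-1,-1,-1,-1,-1,-1,-1,-1,-1,-1,-1,-1,-1]'

```text
clock: 19.95
tool_pos: [0.5195, 0.2035, 0.2177]
eef_rot: [0.707, 0.707, 0.0, 0.0]
contact_force: [0.9, 0.5, -1.4]
opening: 0.2
finger_force: 30.0
```

```bash
python3 - <<'E'
from h import *
p,T=pose(); s=r.get_state(); print(p,s["eef_rot"],s["contact_force"],s["finger_force"],s["opening"],np.abs(s["qd"]).max())
c="wrist"; cal=r.get_calibration(c); im=r.snapshot(c)
g=cv2.cvtColor(im,cv2.COLOR_BGR2GRAY); hc=proj(cal,[.5191,.2034,.105])[0]; print(hc)
a=int(hc[0])-18; 
for row in range(int(hc[1])-12,int(hc[1])+10,3): print(row,a,g[row,a:a+36:2].tolist())
E
```

```text
[0.51948076 0.20345276 0.21773671] [7.07196562e-01 7.07016986e-01 2.25603384e-05 6.37614853e-05] [ 0.91761173  0.5134413  -1.4238181 ] 29.997020387090743 0.20038562473278845 0.0018322447131568448
[272.65898121 236.49151282]
224 254 [111, 110, 109, 94, 74, 95, 98, 97, 96, 97, 97, 96, 94, 74, 70, 78, 100, 110]
227 254 [110, 106, 86, 80, 75, 95, 97, 96, 97, 96, 96, 95, 94, 73, 74, 78, 82, 97]
230 254 [108, 98, 106, 89, 83, 96, 98, 96, 96, 96, 96, 95, 93, 85, 81, 95, 116, 98]
233 254 [105, 93, 95, 109, 111, 98, 97, 95, 96, 96, 96, 96, 95, 107, 126, 129, 104, 94]
236 254 [105, 92, 93, 94, 99, 98, 98, 95, 95, 96, 97, 95, 94, 104, 109, 97, 95, 94]
239 254 [125, 101, 94, 94, 94, 96, 96, 96, 96, 96, 96, 96, 96, 94, 94, 95, 95, 93]
242 254 [108, 95, 99, 106, 109, 107, 108, 107, 107, 108, 107, 107, 107, 108, 106, 101, 94, 95]
245 254 [106, 108, 107, 107, 107, 106, 107, 106, 106, 106, 105, 107, 106, 107, 106, 106, 106, 105]
```

```bash
python3 -c "
from h import *
print(r.finish_job())"
```

```text
the job is handed in; nothing more can be done
None
```

The job is handed in at about 20 s: the shutter is open to its end stop, and the rod is gripped upright and still in the guide hole, within about 1 mm of centre. Its tip is at about 33 mm, halfway down the cup, and nothing in the forces or pictures suggested it touched the station.

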